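# Wind the feed stage home by its crank

## Task

Two small hand-cranked feed stages stand on the bench. Take the crank handle of the one whose carriage carries the brass weight and wind it about three full turns clockwise, seen from above, until the carriage is home against the end plate with less than a centimetre left between them, then let go. Work it only by its crank, keep the crank down on its square shaft and the weight standing on the carriage, and do not wind the other stage.

Things in the scene. Friction and masses are not known exactly. Their poses are not given: they have to be found in the camera images.
- handle_a_center (a point): Centre of the black upright free-spinning handle (18 mm diameter, 50 mm tall, z 70 to 120 mm, this point at z = 95) of the crank on the stage with the brass weight. It travels on a level circle of 50 mm radius about the shaft axis, starting at the stage's +x side; all else there is below z = 78 mm. The loose crank's hub sits over a 12 mm square shaft end, 24 mm deep, 0.6 mm play; 2 to 3 N at the handle turns it.
- stage_a: The feed stage with the brass weight, screwed down: aluminium bed 232 x 84 mm, grey gear housing at one end, 54 mm high end plate at the other. Origin on the bench top under the vertical axis of the square crank shaft; x along the bed, away from the end plate (inner face at x = -172 mm; bed from -195 to +37 mm). The dark steel carriage, 50 mm long, rimmed, starts centred at x = -82 mm and moves to -x.
- shaft_a (a joint): Turn of that stage's crank shaft in rad: 0 at the start, growing clockwise seen from above. Each turn moves the carriage 20 mm towards the end plate. The starting gap of 65 mm is 3.25 turns (20.4 rad), where a hard stop is; a gap below 10 mm needs more than 2.75 turns (17.3 rad). It stays where it is left.
- brass_weight_center (a point): Centre (half-way up) of the turned brass weight, 27 mm in diameter, 43 mm tall, with a knob top, standing loose on the carriage of stage_a, its foot 27 mm above the bench.
- shaft_b (a joint): Turn of the crank shaft of the other, otherwise identical stage, which carries a small white pot with a black lid; 0 at the start. To be left alone.
Mind the look-alikes: they are no part of the job. What is shaped like the part that bears handle_a_center but purple is not meant. Leave any pink look-alike of the part that bears brass_weight_center alone.

How it is judged:
By the outcome, as a careful person would: the job done as asked, in the order asked, and still so for the second after the job is handed in, with the robot touching nothing.
It also fails if it takes over 66 s, if anything falls off the work surface, if the arm or the gripper's body presses on something with over 40 N, if the wrist force passes 120 N, or if a joint passes its speed limit or range.

## Robot

A 6-joint arm with a two-finger parallel gripper is mounted at the origin on a cart in front of the work surface, level with it; the furniture and walls round the work are solid. World frame = base frame: x ahead of the robot, y to its left, z up, the work surface at z = 0. Lengths are in mm, angles in rad, forces in N, time in s.
With the tool pointing down it reaches from about 350 to 875 mm from the base axis. Payload 4.2 kg.
Tool frame: the origin (TCP) lies midway between the tips of the shut fingers; the grasp point (between the pads) lies 19 mm behind it (arm.tcp_to_grasp is the distance from the TCP to the grasp point, in mm); z points along the fingers, y is the line along which they close (so a half turn about z gives the same grasp; the last joint's range is limited). The gripper opens to 85 mm and grips with 20 to 120 N. Pads are 22 mm wide; open, the fingers measure 114 mm over their backs; the gripper's body (76 mm by 85 mm) begins 54 mm behind the grasp point. The pads swing forward as they close: fully open they stand 13 mm farther back than shut.
Start: joints at [1.442, 0.385, 0.008, 0, -1.194, -0.259], TCP at [236.312, 578.581, 231.312] pointing down, gripper open.
Joint ranges: [-3.14, 3.14], [-1.21, 2.06], [-1.07, 1.41], [-3.16, 2.05], [-2.99, -0.16], [-3.1, 3.1]. Speed limits (rad/s): [2.79, 2.79, 3.14, 3.14, 3.14, 3.14].

## Interface

Orientations are given as a unit quaternion [x, y, z, w].
In Python, from bench import arm, imaging, job, models gives the robot as it stands.
- The arm moves only by the tool arm_command, never from a script. Its argument "rows" is a list of rows, each an object with "grip": the opening, from 0 (shut) to 1 (fully open); "linear": the shift along the tool's x, y, z in mm, a list of three; "rot": the turn, a rotation vector about the tool's x, y, z in rad, a list of three. In form: [{"grip": grip, "linear": [tx, ty, tz], "rot": [rx, ry, rz]}, ...]. A call has 1 to 10 rows; each row is the pose to reach, as a shift and turn from the pose commanded when the call began, along the tool's axes at that moment; what a row does not reach only later rows make up. A row lasts 1/8 s, in which the tool goes at most 62.5 mm and 10.7 degrees, less where a joint would pass 70% of its speed; a pose out of reach is approached as far as the arm can. A call with a gripper value outside its range is refused whole. The fingers move at their own pace and stop on an object; the grip force is fixed at half the most. Time passes only in rows, so rows that repeat a pose let the fingers close. It gives the time, the measured TCP pose, the force, the opening and the grip force at its end, in the units of the state.
- arm.read_state(): the state, without advancing time (a new reading comes with each control period).
- imaging.get_image(name): name is "scene" or "top" or "wrist"; returns a dict with "frame" (480x640x3 uint8, red, green, blue), "fx", "fy", "cx", "cy" (pixels), "extrinsics" (4x4, takes a point from world to camera coordinates); the wrist camera has in their place "T_tool_cam" (4x4, takes a point from camera to tool coordinates, whose origin is the TCP and whose axes are the flange's). Camera axes: x right, y down, z forward; pixel columns grow to the right and rows downward; lengths in mm; the calibration is good to about 2 mm. A picture is of the moment at which its call begins: read the wrist's pose just before it. There is no depth.
- job.job_done(): hands the job in; it is judged then, once.
Trained networks look in a picture, given as the dict that the camera call returned (one of the last four; its "shot" number tells which), for a name from the list of things; names that differ only in an ending like _2 or _b are one class to them, and where a whole thing is asked for, a point or a joint stands for the part that bears it (a point fixed in the world has none). Each returns a list of dicts, best first, with "score" (0 to 1); they miss things now and then, are a little off and sometimes report something else, mostly with a low value. They report only what shows in the picture. A call takes as long as a camera call. They do not tell look-alikes from the thing itself.
- models.spot_in(picture, query): "rect" ([left, top, right, bottom] in pixels, round what is visible of it).
- models.tip_of(picture, query): "pixel" ([column, row] in pixels: a listed point, or the origin of a listed thing).
The state is a dict: "clock": time; "joints": joint angles; "joint_vel": joint speeds; "joint_efforts": joint torques, N m; "position": TCP position; "ee_rot": TCP orientation; "contact_force": force on the tool from outside, world axes, zero at the start; "wrist_torque": the same for the moment, N m; "gripper_width": finger opening in mm; "grasp_force": force on a finger pad.
Only numpy, scipy, OpenCV 4.12 (cv2) and the standard library are available. Lean on these libraries where they do the work, as an engineer would, in place of code of your own. Each camera call takes 0.05 s, during which the arm holds its last target. There are 200 camera calls.

## Working session

There is one attempt and no reset: what is moved stays moved. The work goes in short steps, Python scripts to look and compute and a tool call to move; the robot and the scene stay as the last step left them, time stands still between calls to the robot, and variables do not carry over. Pictures are saved under pics/ and viewed, at most 10 in all, crops included, and the job is handed in when it is done.

Besides the shell and the picture viewer there is one more tool, called after "Emit:" in YAML: its name, and indented under it one key for each argument. arm_command: Moves the arm, as the interface text tells. Its arguments: {"type":"object","properties":{"rows":{"type":"array"}},"required":["rows"]}

```bash
mkdir -p pics; ls; python3 - <<'E'
from bench import arm, imaging, models
import cv2
s=arm.read_state(); print(s)
for n in ["top","scene"]:
    p=imaging.get_image(n); cv2.imwrite(f"pics/{n}0.png",p["frame"][:,:,::-1])
    print(n,p["fx"],p["cx"],p["cy"],p["extrinsics"])
    for q in ["handle_a_center","stage_a","brass_weight_center"]:
        print(q,[(d["pixel"],round(d["score"],2)) for d in models.tip_of(p,q)])
E
```

```text
pics
{'clock': 0.0, 'joints': array([ 1.44162833e+00,  3.85571477e-01,  6.64836676e-03, -5.09988937e-04,
       -1.19397723e+00, -2.58580591e-01]), 'joint_vel': array([ 3.02874621e-04, -2.55991814e-05,  3.19123666e-04,  5.41117264e-05,
        6.95424693e-04, -5.19855365e-04]), 'joint_efforts': array([-1.36048733e-03, -3.92286301e+01,  1.88397181e+01,  4.18610215e+00,
       -4.68559083e-03, -6.92123393e-06]), 'position': array([236.08759943, 578.08053977, 230.21975167]), 'ee_rot': array([ 9.81246472e-01, -1.92754243e-01, -1.68485324e-04,  1.06512839e-03]), 'contact_force': array([-0.31950667, -0.08833923, -0.39238332]), 'wrist_torque': array([-0.0483967 ,  0.00909918,  0.0491875 ]), 'grasp_force': 0.0, 'gripper_width': 85.34708649848186}
top 544.9288493422063 329.68086679164327 242.78718878962562 [[ 3.39685781e-04 -9.99906757e-01 -1.36514721e-02 -3.81728644e+01]
 [-9.94709026e-01  1.06458442e-03 -1.02726919e-01  5.63498126e+02]
 [ 1.02731874e-01  1.36141374e-02 -9.94615915e-01  1.15838893e+03]
 [ 0.00000000e+00  0.00000000e+00  0.00000000e+00  1.00000000e+00]]
handle_a_center [([387.1, 209.8], 0.63), ([319.5, 226.3], 0.48)]
stage_a [([384.2, 233.9], 0.82)]
brass_weight_center [([398.1, 271.4], 0.68), ([449.6, 260.9], 0.54)]
scene 484.7546543739357 320.0568674756042 240.67799223915176 [[ 6.79767025e-01 -7.33391153e-01 -7.36255972e-03 -4.06722700e+02]
 [-4.87563265e-01 -4.44368794e-01 -7.51544036e-01  3.25470800e+02]
 [ 5.47904056e-01  5.14464567e-01 -6.59641838e-01  6.36034808e+02]
 [ 0.00000000e+00  0.00000000e+00  0.00000000e+00  1.00000000e+00]]
handle_a_center [([397.1, 249.6], 0.55), ([327.0, 241.3], 0.45)]
stage_a [([379.5, 302.3], 0.73)]
brass_weight_center [([431.7, 357.0], 0.97), ([362.6, 319.4], 0.94)]
```

```bash
python3 - <<'E'
import cv2
a=cv2.imread("pics/top0.png")[150:350,230:496]; cv2.imwrite("pics/topc.png",cv2.resize(a,None,fx=3,fy=3,interpolation=2))
E
```

```text
(no output)
```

View pics/topc.png

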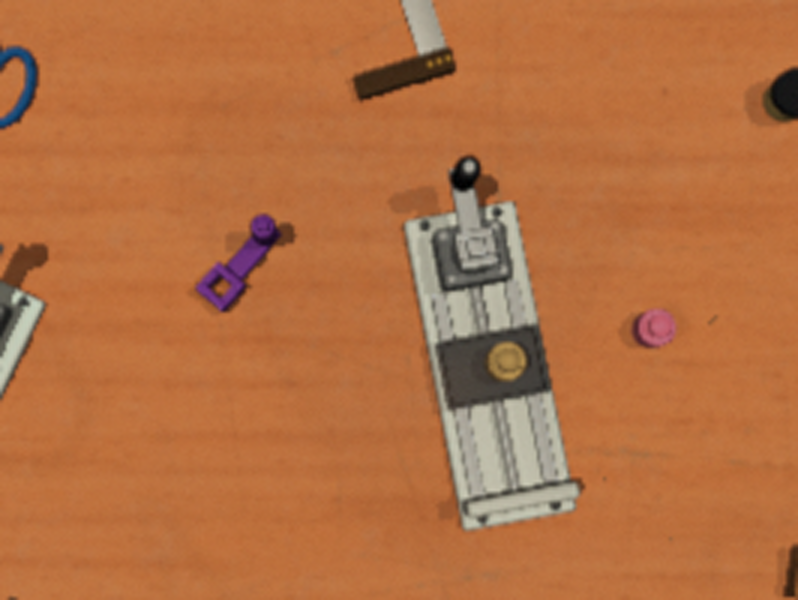

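View pics/scene0.png

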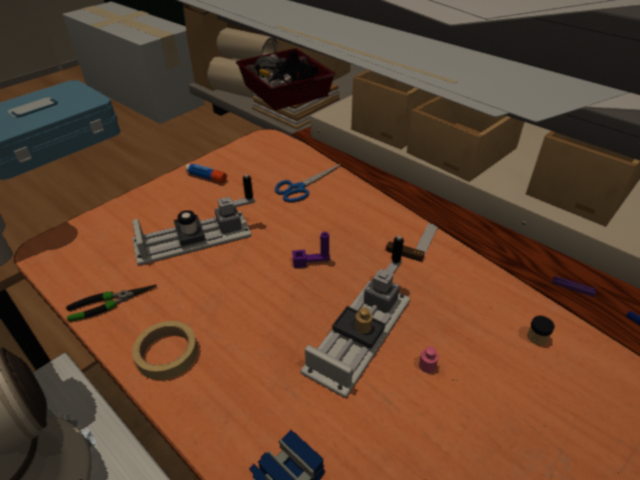

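The scene has two stages:
- **Right stage:** top view (384,234), with the black handle at about (385,207) and the brass weight at (399,270). This is the one meant.
- **Left stage:** scene view (190,230), with the white pot. I leave it alone.

The purple crank at top (318,226) and the pink weight at (449,259) are look-alikes. The enlarged crop confirms the brass weight on the right stage.

```bash
cat > h.py <<'E'
import numpy as np
TOP=(544.929,329.68,242.787,np.array([[3.39685781e-04,-9.99906757e-01,-1.36514721e-02,-38.1728644],[-9.94709026e-01,1.06458442e-03,-1.02726919e-01,563.498126],[1.02731874e-01,1.36141374e-02,-9.94615915e-01,1158.38893]]))
SC=(484.7547,320.057,240.678,np.array([[6.79767025e-01,-7.33391153e-01,-7.36255972e-03,-406.7227],[-4.87563265e-01,-4.44368794e-01,-7.51544036e-01,325.4708],[5.47904056e-01,5.14464567e-01,-6.59641838e-01,636.034808]]))
def ray(c,p):
    f,cx,cy,E=c; R=E[:,:3]; return -R.T@E[:,3], R.T@np.array([(p[0]-cx)/f,(p[1]-cy)/f,1])
def onz(c,p,z):
    o,d=ray(c,p); return o+d*(z-o[2])/d[2]
E
python3 - <<'E'
from h import *
import numpy as np
np.set_printoptions(precision=1,suppress=True)
c=lambda x,y:(230+x/3,150+y/3)
print("handle95",onz(TOP,(387.1,209.8),95),onz(SC,(397.1,249.6),95))
print("handletop120",onz(TOP,c(467,165),120))
print("origin0",onz(TOP,(384.2,233.9),0),onz(SC,(379.5,302.3),0))
print("weight48",onz(TOP,(398.1,271.4),48.5),onz(SC,(362.6,319.4),48.5))
P=[onz(TOP,c(*q),12)[:2] for q in [(405,223),(515,202),(577,510),(466,528)]]
print(P); P=np.array(P)
a=(P[0]+P[1])/2; b=(P[2]+P[3])/2; u=(a-b)/np.linalg.norm(a-b)
print("len",np.linalg.norm(a-b),"u",u,np.arctan2(u[1],u[0]),"axis",a-37*u,b+195*u,"handle pred",b+245*u)
E
```

```text
handle95 [ 625.  -157.9   95. ] [ 629.6 -153.8   95. ]
handletop120 [ 630.7 -152.8  120. ]
origin0 [ 586.3 -159.7    0. ] [ 584.5 -159.     0. ]
weight48 [ 500.1 -184.2   48.5] [ 500.5 -184.9   48.5]
[array([ 606.2, -116.4]), array([ 621.8, -197.7]), array([ 396.4, -239.5]), array([ 383.4, -159.1])]
len 228.08129665341423 u [1.  0.2] 0.18647745933023507 axis [ 577.6 -163.9] [ 581.5 -163.2] handle pred [ 630.6 -153.9]
```

Emit:
arm_command:
  rows:
    - {"grip": 1,"linear": [463,383,0],"rot": [0,0,-0.388]}
    - {"grip": 1,"linear": [463,383,0],"rot": [0,0,-0.388]}
    - {"grip": 1,"linear": [463,383,0],"rot": [0,0,-0.388]}
    - {"grip": 1,"linear": [463,383,0],"rot": [0,0,-0.388]}
    - {"grip": 1,"linear": [463,383,0],"rot": [0,0,-0.388]}
    - {"grip": 1,"linear": [463,383,0],"rot": [0,0,-0.388]}
    - {"grip": 1,"linear": [463,383,0],"rot": [0,0,-0.388]}
    - {"grip": 1,"linear": [463,383,0],"rot": [0,0,-0.388]}
    - {"grip": 1,"linear": [463,383,0],"rot": [0,0,-0.388]}
    - {"grip": 1,"linear": [463,383,0],"rot": [0,0,-0.388]}

```text
clock: 1.65
position: [520.9, 46.5, 231.5]
ee_rot: [1.0, -0.001, 0.0, -0.0]
contact_force: [0.4, 0.0, 0.4]
gripper_width: 85.4
grasp_force: 0.0
```

Emit:
arm_command:
  rows:
    - {"grip": 1,"linear": [109,202,45],"rot": [0,0,0]}
    - {"grip": 1,"linear": [109,202,45],"rot": [0,0,0]}
    - {"grip": 1,"linear": [109,202,45],"rot": [0,0,0]}
    - {"grip": 1,"linear": [109,202,45],"rot": [0,0,0]}
    - {"grip": 1,"linear": [109,202,45],"rot": [0,0,0]}
    - {"grip": 1,"linear": [109,202,45],"rot": [0,0,0]}
    - {"grip": 1,"linear": [109,202,45],"rot": [0,0,0]}

```text
clock: 2.52
position: [629.0, -151.9, 187.1]
ee_rot: [1.0, 0.001, 0.001, -0.0]
contact_force: [-0.1, 0.2, 0.4]
gripper_width: 85.5
grasp_force: 0.0
```

```bash
python3 - <<'E'
from bench import arm, imaging, models
import cv2, numpy as np
from scipy.spatial.transform import Rotation as Ro
np.set_printoptions(precision=1,suppress=True)
s=arm.read_state(); p=imaging.get_image("wrist"); cv2.imwrite("pics/w1.png",p["frame"][:,:,::-1])
print(s["position"],s["joints"]); T=p["T_tool_cam"]; print(T,p["fx"])
R=Ro.from_quat(s["ee_rot"]).as_matrix()
o=s["position"]+R@T[:3,3]
for q,z in [("handle_a_center",95),("stage_a",0),("brass_weight_center",48.5)]:
    for d in models.tip_of(p,q):
        u=d["pixel"]; v=R@T[:3,:3]@np.array([(u[0]-p["cx"])/p["fx"],(u[1]-p["cy"])/p["fy"],1])
        print(q,u,round(d["score"],2),o+v*(z-o[2])/v[2])
E
```

```text
[ 629.  -151.9  187.1] [ 0.   0.5  0.  -0.  -1.1  1.6]
[[  -0.    -1.    -0.3   73.4]
 [   1.    -0.    -0.     0.1]
 [   0.    -0.3    1.  -142.3]
 [   0.     0.     0.     1. ]] 426.5057546991621
handle_a_center [319.4, 241.1] 0.64 [ 630.7 -154.1   95. ]
handle_a_center [118.4, 262.1] 0.62 [617.7 -36.9  95. ]
stage_a [328.1, 259.5] 0.74 [ 585.9 -162.2    0. ]
stage_a [357.7, 380.9] 0.21 [ 471.  -189.8    0. ]
brass_weight_center [359.8, 381.7] 0.94 [ 504.3 -185.8   48.5]
brass_weight_center [493.4, 332.1] 0.89 [ 546.7 -282.7   48.5]
```

View pics/w1.png

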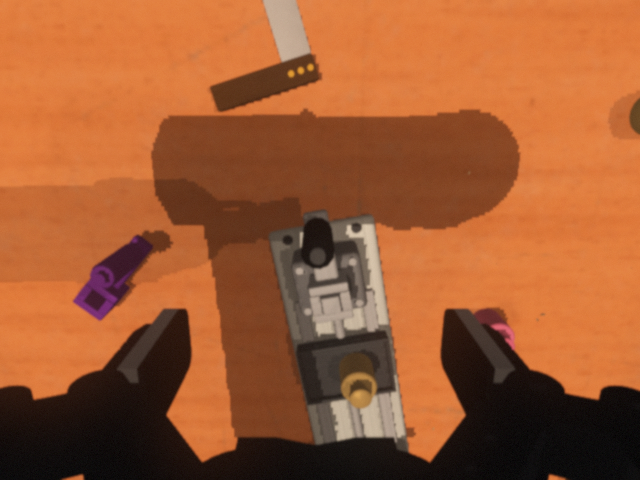

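The handle sits at (318,240) in the wrist picture, under the gripper and clear of the purple crank at (110,280). I descend and grip.

Emit:
arm_command:
  rows:
    - {"grip": 1,"linear": [1.5,2,50],"rot": [0,0,0]}
    - {"grip": 1,"linear": [1.5,2,85],"rot": [0,0,0]}
    - {"grip": 1,"linear": [1.5,2,102],"rot": [0,0,0]}
    - {"grip": 1,"linear": [1.5,2,102],"rot": [0,0,0]}
    - {"grip": 0.1,"linear": [1.5,2,102],"rot": [0,0,0]}
    - {"grip": 0.1,"linear": [1.5,2,102],"rot": [0,0,0]}
    - {"grip": 0.1,"linear": [1.5,2,102],"rot": [0,0,0]}
    - {"grip": 0.1,"linear": [1.5,2,102],"rot": [0,0,0]}
    - {"grip": 0.1,"linear": [1.5,2,102],"rot": [0,0,0]}
    - {"grip": 0.1,"linear": [1.5,2,102],"rot": [0,0,0]}

```text
clock: 3.98
position: [631.1, -155.1, 84.9]
ee_rot: [1.0, 0.0, 0.001, 0.0]
contact_force: [0.0, 0.6, 2.8]
gripper_width: 16.1
grasp_force: 58.4
```

```bash
cat >> h.py <<'E'
def tab(a0,n,st,th0=0.186,r=50,corr=(0,0)):
    f=lambda a:r*np.array([np.cos(th0-a),-np.sin(th0-a)])
    for k in range(1,n+1):
        d=f(np.radians(a0+k*st))-f(np.radians(a0))+np.array(corr)*min(k/4,1); print([round(float(d[0]),1),round(float(d[1]),1),0])
E
python3 -c "
from h import *
tab(0,10,9)"
```

```text
[0.8, 7.8, 0]
[0.5, 15.6, 0]
[-1.2, 23.3, 0]
[-3.9, 30.6, 0]
[-7.9, 37.5, 0]
[-12.8, 43.6, 0]
[-18.6, 48.8, 0]
[-25.2, 53.1, 0]
[-32.3, 56.3, 0]
[-39.9, 58.4, 0]
```

Emit:
arm_command:
  rows:
    - {"grip": 0.1,"linear": [0.8,7.8,0],"rot": [0,0,0]}
    - {"grip": 0.1,"linear": [0.5,15.6,0],"rot": [0,0,0]}
    - {"grip": 0.1,"linear": [-1.2,23.3,0],"rot": [0,0,0]}
    - {"grip": 0.1,"linear": [-3.9,30.6,0],"rot": [0,0,0]}
    - {"grip": 0.1,"linear": [-7.9,37.5,0],"rot": [0,0,0]}

```text
clock: 4.6
position: [621.9, -192.1, 84.6]
ee_rot: [1.0, -0.0, -0.001, -0.001]
contact_force: [-3.3, 6.8, 7.3]
gripper_width: 16.5
grasp_force: 59.0
```

Emit:
arm_command:
  rows:
    - {"grip": 0.1,"linear": [-5,6,0],"rot": [0,0,0]}
    - {"grip": 0.1,"linear": [-10.9,11.2,0],"rot": [0,0,0]}
    - {"grip": 0.1,"linear": [-17.5,15.4,0],"rot": [0,0,0]}
    - {"grip": 0.1,"linear": [-24.6,18.5,0],"rot": [0,0,0]}
    - {"grip": 0.1,"linear": [-32.2,20.6,0],"rot": [0,0,0]}

```text
clock: 5.22
position: [591.4, -211.6, 84.7]
ee_rot: [1.0, -0.0, 0.001, -0.001]
contact_force: [2.1, 9.2, 5.3]
gripper_width: 16.7
grasp_force: 59.0
```

```bash
python3 -c "
from h import *
tab(90,10,9)
tab(180,10,18);tab(0,10,18)"
```

```text
[-7.8, 0.8, 0]
[-15.6, 0.5, 0]
[-23.3, -1.2, 0]
[-30.6, -3.9, 0]
[-37.5, -7.9, 0]
[-43.6, -12.8, 0]
[-48.8, -18.6, 0]
[-53.1, -25.2, 0]
[-56.3, -32.3, 0]
[-58.4, -39.9, 0]
[-0.5, -15.6, 0]
[3.9, -30.6, 0]
[12.8, -43.6, 0]
[25.2, -53.1, 0]
[39.9, -58.4, 0]
[55.5, -58.8, 0]
[70.5, -54.4, 0]
[83.5, -45.6, 0]
[93.0, -33.2, 0]
[98.3, -18.5, 0]
[0.5, 15.6, 0]
[-3.9, 30.6, 0]
[-12.8, 43.6, 0]
[-25.2, 53.1, 0]
[-39.9, 58.4, 0]
[-55.5, 58.8, 0]
[-70.5, 54.4, 0]
[-83.5, 45.6, 0]
[-93.0, 33.2, 0]
[-98.3, 18.5, 0]
```

Emit:
arm_command:
  rows:
    - {"grip": 0.1,"linear": [-7.8,0.4,0],"rot": [0,0,0]}
    - {"grip": 0.1,"linear": [-15.6,-0.2,0],"rot": [0,0,0]}
    - {"grip": 0.1,"linear": [-23.3,-1.9,0],"rot": [0,0,0]}
    - {"grip": 0.1,"linear": [-30.6,-4.6,0],"rot": [0,0,0]}
    - {"grip": 0.1,"linear": [-37.5,-8.6,0],"rot": [0,0,0]}
    - {"grip": 0.1,"linear": [-43.6,-13.5,0],"rot": [0,0,0]}
    - {"grip": 0.1,"linear": [-48.8,-19.3,0],"rot": [0,0,0]}
    - {"grip": 0.1,"linear": [-53.1,-25.9,0],"rot": [0,0,0]}
    - {"grip": 0.1,"linear": [-56.3,-33.0,0],"rot": [0,0,0]}
    - {"grip": 0.1,"linear": [-58.4,-40.6,0],"rot": [0,0,0]}

```text
clock: 6.48
position: [531.9, -172.6, 84.7]
ee_rot: [1.0, 0.0, -0.0, 0.0]
contact_force: [2.5, -3.7, 5.5]
gripper_width: 16.5
grasp_force: 58.9
```

Forces are small, so I continue with 18° steps.

Emit:
arm_command:
  rows:
    - {"grip": 0.1,"linear": [-0.5,-15.6,0],"rot": [0,0,0]}
    - {"grip": 0.1,"linear": [3.9,-30.6,0],"rot": [0,0,0]}
    - {"grip": 0.1,"linear": [12.8,-43.6,0],"rot": [0,0,0]}
    - {"grip": 0.1,"linear": [25.2,-53.1,0],"rot": [0,0,0]}
    - {"grip": 0.1,"linear": [39.9,-58.4,0],"rot": [0,0,0]}
    - {"grip": 0.1,"linear": [55.5,-58.8,0],"rot": [0,0,0]}
    - {"grip": 0.1,"linear": [70.5,-54.4,0],"rot": [0,0,0]}
    - {"grip": 0.1,"linear": [83.5,-45.6,0],"rot": [0,0,0]}
    - {"grip": 0.1,"linear": [93.0,-33.2,0],"rot": [0,0,0]}
    - {"grip": 0.1,"linear": [98.3,-18.5,0],"rot": [0,0,0]}

```text
clock: 7.72
position: [630.4, -152.4, 84.7]
ee_rot: [1.0, 0.001, -0.001, -0.001]
contact_force: [1.7, 4.3, 7.9]
gripper_width: 16.5
grasp_force: 59.3
```

```bash
python3 - <<'E'
from bench import imaging
import cv2
a=imaging.get_image("scene")["frame"][180:420,270:470,::-1]; cv2.imwrite("pics/s1.png",cv2.resize(a,None,fx=2.5,fy=2.5,interpolation=2))
E
```

```text
(no output)
```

View pics/s1.png

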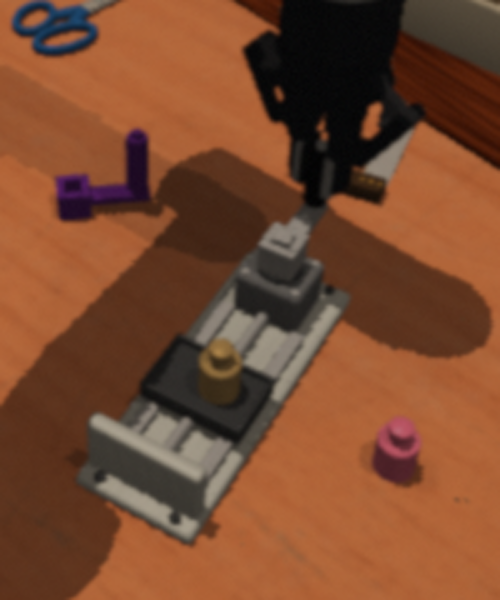

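After one turn the carriage, at crop (210,385), has moved toward the end plate. The weight is standing at (220,370) and the crank is seated, so I keep winding.

Emit:
arm_command:
  rows:
    - {"grip": 0.1,"linear": [0.5,15.6,0],"rot": [0,0,0]}
    - {"grip": 0.1,"linear": [-3.9,30.6,0],"rot": [0,0,0]}
    - {"grip": 0.1,"linear": [-12.8,43.6,0],"rot": [0,0,0]}
    - {"grip": 0.1,"linear": [-25.2,53.1,0],"rot": [0,0,0]}
    - {"grip": 0.1,"linear": [-39.9,58.4,0],"rot": [0,0,0]}
    - {"grip": 0.1,"linear": [-55.5,58.8,0],"rot": [0,0,0]}
    - {"grip": 0.1,"linear": [-70.5,54.4,0],"rot": [0,0,0]}
    - {"grip": 0.1,"linear": [-83.5,45.6,0],"rot": [0,0,0]}
    - {"grip": 0.1,"linear": [-93.0,33.2,0],"rot": [0,0,0]}
    - {"grip": 0.1,"linear": [-98.3,18.5,0],"rot": [0,0,0]}

```text
clock: 9.02
position: [531.7, -172.3, 84.7]
ee_rot: [1.0, 0.0, 0.0, 0.0]
contact_force: [4.2, -2.9, 2.8]
gripper_width: 16.6
grasp_force: 58.9
```

Emit:
arm_command:
  rows:
    - {"grip": 0.1,"linear": [-0.5,-15.6,0],"rot": [0,0,0]}
    - {"grip": 0.1,"linear": [3.9,-30.6,0],"rot": [0,0,0]}
    - {"grip": 0.1,"linear": [12.8,-43.6,0],"rot": [0,0,0]}
    - {"grip": 0.1,"linear": [25.2,-53.1,0],"rot": [0,0,0]}
    - {"grip": 0.1,"linear": [39.9,-58.4,0],"rot": [0,0,0]}
    - {"grip": 0.1,"linear": [55.5,-58.8,0],"rot": [0,0,0]}
    - {"grip": 0.1,"linear": [70.5,-54.4,0],"rot": [0,0,0]}
    - {"grip": 0.1,"linear": [83.5,-45.6,0],"rot": [0,0,0]}
    - {"grip": 0.1,"linear": [93.0,-33.2,0],"rot": [0,0,0]}
    - {"grip": 0.1,"linear": [98.3,-18.5,0],"rot": [0,0,0]}

```text
clock: 10.28
position: [630.3, -152.1, 84.6]
ee_rot: [1.0, 0.001, -0.001, -0.001]
contact_force: [3.1, 4.7, 9.3]
gripper_width: 16.5
grasp_force: 59.5
```

Emit:
arm_command:
  rows:
    - {"grip": 0.1,"linear": [0.5,15.6,0],"rot": [0,0,0]}
    - {"grip": 0.1,"linear": [-3.9,30.6,0],"rot": [0,0,0]}
    - {"grip": 0.1,"linear": [-12.8,43.6,0],"rot": [0,0,0]}
    - {"grip": 0.1,"linear": [-25.2,53.1,0],"rot": [0,0,0]}
    - {"grip": 0.1,"linear": [-39.9,58.4,0],"rot": [0,0,0]}
    - {"grip": 0.1,"linear": [-55.5,58.8,0],"rot": [0,0,0]}
    - {"grip": 0.1,"linear": [-70.5,54.4,0],"rot": [0,0,0]}
    - {"grip": 0.1,"linear": [-83.5,45.6,0],"rot": [0,0,0]}
    - {"grip": 0.1,"linear": [-93.0,33.2,0],"rot": [0,0,0]}
    - {"grip": 0.1,"linear": [-98.3,18.5,0],"rot": [0,0,0]}

```text
clock: 11.52
position: [531.7, -172.2, 84.7]
ee_rot: [1.0, 0.0, -0.0, 0.0]
contact_force: [4.9, -2.7, 4.6]
gripper_width: 16.5
grasp_force: 59.0
```

Emit:
arm_command:
  rows:
    - {"grip": 0.1,"linear": [-0.5,-15.6,0],"rot": [0,0,0]}
    - {"grip": 0.1,"linear": [3.9,-30.6,0],"rot": [0,0,0]}
    - {"grip": 0.1,"linear": [12.8,-43.6,0],"rot": [0,0,0]}
    - {"grip": 0.1,"linear": [25.2,-53.1,0],"rot": [0,0,0]}
    - {"grip": 0.1,"linear": [39.9,-58.4,0],"rot": [0,0,0]}
    - {"grip": 0.1,"linear": [55.5,-58.8,0],"rot": [0,0,0]}
    - {"grip": 0.1,"linear": [70.5,-54.4,0],"rot": [0,0,0]}
    - {"grip": 0.1,"linear": [83.5,-45.6,0],"rot": [0,0,0]}
    - {"grip": 0.1,"linear": [93.0,-33.2,0],"rot": [0,0,0]}
    - {"grip": 0.1,"linear": [98.3,-18.5,0],"rot": [0,0,0]}

```text
clock: 12.78
position: [630.3, -152.0, 84.6]
ee_rot: [1.0, 0.001, -0.001, -0.001]
contact_force: [1.3, 5.0, 8.6]
gripper_width: 16.3
grasp_force: 59.5
```

```bash
python3 - <<'E'
from bench import imaging
import cv2
a=imaging.get_image("scene")["frame"][180:420,270:470,::-1]; cv2.imwrite("pics/s2.png",cv2.resize(a,None,fx=2.5,fy=2.5,interpolation=2))
E
```

```text
(no output)
```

View pics/s2.png

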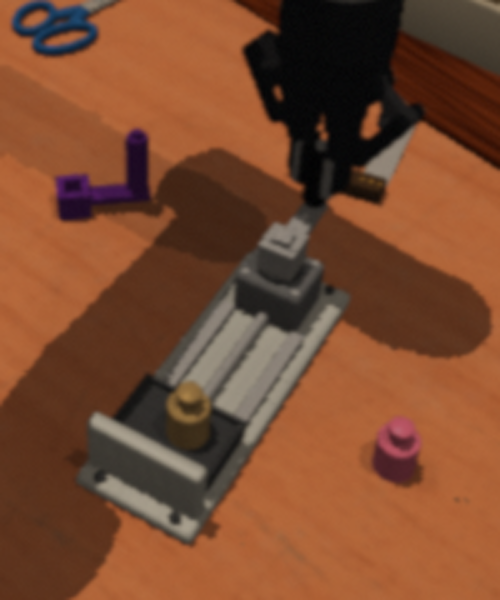

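After three turns the carriage is almost at the plate with the weight standing at (188,415). I add an eighth of a turn, then release and lift straight up.

Emit:
arm_command:
  rows:
    - {"grip": 0.1,"linear": [0.8,7.8,0],"rot": [0,0,0]}
    - {"grip": 0.1,"linear": [0.5,15.6,0],"rot": [0,0,0]}
    - {"grip": 0.1,"linear": [-1.2,23.3,0],"rot": [0,0,0]}
    - {"grip": 0.1,"linear": [-3.9,30.6,0],"rot": [0,0,0]}
    - {"grip": 0.1,"linear": [-7.5,37.0,0],"rot": [0,0,0]}
    - {"grip": 0.1,"linear": [-7.5,37.0,0],"rot": [0,0,0]}

```text
clock: 13.58
position: [622.4, -190.4, 84.7]
ee_rot: [1.0, 0.0, -0.001, -0.0]
contact_force: [3.1, -0.1, 7.0]
gripper_width: 16.5
grasp_force: 59.4
```

Emit:
arm_command:
  rows:
    - {"grip": 1,"linear": [0,0,0],"rot": [0,0,0]}
    - {"grip": 1,"linear": [0,0,0],"rot": [0,0,0]}
    - {"grip": 1,"linear": [0,0,0],"rot": [0,0,0]}
    - {"grip": 1,"linear": [0,0,0],"rot": [0,0,0]}
    - {"grip": 1,"linear": [0,0,0],"rot": [0,0,0]}
    - {"grip": 1,"linear": [0,0,0],"rot": [0,0,0]}

```text
clock: 14.32
position: [622.9, -191.0, 84.3]
ee_rot: [1.0, 0.0, -0.0, -0.0]
contact_force: [0.2, -0.1, -0.1]
gripper_width: 85.2
grasp_force: 0.0
```

Emit:
arm_command:
  rows:
    - {"grip": 1,"linear": [0,0,-20],"rot": [0,0,0]}
    - {"grip": 1,"linear": [0,0,-50],"rot": [0,0,0]}
    - {"grip": 1,"linear": [0,0,-90],"rot": [0,0,0]}
    - {"grip": 1,"linear": [0,0,-130],"rot": [0,0,0]}
    - {"grip": 1,"linear": [0,0,-150],"rot": [0,0,0]}
    - {"grip": 1,"linear": [0,0,-150],"rot": [0,0,0]}
    - {"grip": 1,"linear": [0,0,-150],"rot": [0,0,0]}

```text
clock: 15.2
position: [622.2, -190.8, 232.9]
ee_rot: [1.0, -0.0, -0.001, -0.0]
contact_force: [-0.6, 0.3, -0.7]
gripper_width: 85.5
grasp_force: 0.0
```

```bash
python3 - <<'E'
from bench import imaging
import cv2
a=imaging.get_image("scene")["frame"][180:420,270:470,::-1]; cv2.imwrite("pics/s3.png",cv2.resize(a,None,fx=2.5,fy=2.5,interpolation=2))
E
```

```text
(no output)
```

View pics/s3.png

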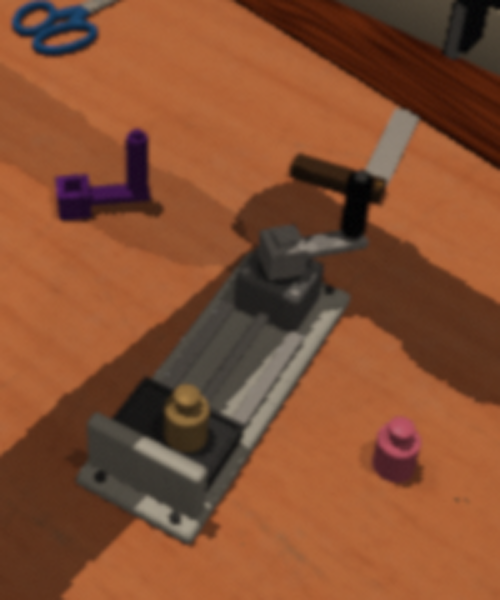

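The carriage is home at the plate, the weight is upright at (187,415), and the crank is seated and released, so I hand the job in.

```bash
python3 -c "
from bench import job
print(job.job_done())"
```

```text
the job is handed in; nothing more can be done
None
```

I wound the brass-weight stage about 3.1 turns clockwise by its crank, released the handle and handed the job in at about 15 s. That leaves an estimated 2 to 3 mm gap (from the turns wound), the last picture shows the weight standing and the crank seated, and I left the other stage alone.

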